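# Lay a fallen spice jar back in its groove of the sloping rack

### The arm

A 6-joint arm with a two-finger parallel gripper is mounted at the origin on a cart in front of the work surface, level with it; the furniture and walls round the work are solid. World frame = base frame: x ahead of the robot, y to its left, z up, the work surface at z = 0. Lengths are in m, angles in rad, forces in N, time in s.
With the tool pointing down it reaches from about 0.25 to 0.775 m from the base axis. Payload 4 kg.
Tool frame: the origin (TCP) lies on the centre line of the jaws, within the pads' length; the fingertips stand 14 mm ahead of it and the grasp point (between the pads) lies 5 mm behind it (robot.tcp_to_tips is the distance from the TCP to the fingertips, in m); z points along the fingers, y is the line along which they close (so a half turn about z gives the same grasp; the last joint's range is limited). The gripper opens to 94 mm and grips with 3 to 60 N. Pads are 16 mm wide; open, the fingers measure 119 mm over their backs; the gripper's body (75 mm by 177 mm) begins 78 mm behind the grasp point.
Start: joints at [1.093, 0.087, 1.371, -0, 1.684, -0.103], TCP at [0.201, 0.512, 0.22] pointing down, gripper open.
Joint ranges: [-3.1, 3.1], [-0.76, 2.03], [0.27, 2.55], [-1.08, 4.22], [0.17, 2.65], [-2.57, 2.57]. Speed limits (rad/s): [2.79, 2.79, 3.14, 3.14, 3.14, 3.14].

### API

Orientations are given as [roll, pitch, yaw] about the fixed x, y, z axes, in that order (R = Rz(yaw) Ry(pitch) Rx(roll)).
In Python, from bench import robot gives the robot as it stands.
- The arm moves only by the tool carry_out, never from a script. Its argument "increments" is a list of rows, each a list of 3 entries, a list of its own where there are three numbers: the closure in counts, from 0 (fully open) to 255 (shut), then the shift along the tool's x, y, z in mm, then the turn about the tool's z in degrees. In form: [[fingers, [dx, dy, dz], twist], ...]. A call has 1 to 8 rows; each row shifts and turns the commanded pose from where the row before left it, along the tool's axes as they then stand; what a row does not reach is not made up. A row lasts 1/10 s, in which the tool goes at most 50 mm and 8.59 degrees, less where a joint would pass 70% of its speed; a pose out of reach is approached as far as the arm can. A call with a gripper value outside its range is refused whole. The fingers move at their own pace and stop on an object; the grip force is fixed at half the most. Time passes only in rows, so rows that do not move let the fingers close. It gives the time, the measured TCP pose, the force, the opening and the grip force at its end, in the units of the state.
- robot.get_obs(): the state, without advancing time (a new reading comes with each control period).
- robot.snapshot(name): name is "side" or "top" or "wrist"; returns the picture (420x560x3 uint8, blue, green, red); there is no depth.
- robot.get_calibration(name): a dict with "vfov" (degrees; the focal length in pixels is half the picture's height over the tangent of half this angle, whatever the lens; pixels are square), "cx", "cy" (the principal point, pixels), "T" (4x4, takes a point from camera to world coordinates). Camera axes: x right, y down, z forward; pixel columns grow to the right and rows downward; lengths in m; the calibration is good to about 2 mm. A picture is of the moment at which its call begins: read the wrist's pose just before it. get_calibration takes no time and is no camera call; for the wrist camera it gives the pose at the moment of the call.
- robot.close_job(): hands the job in; it is judged then, once.
The state is a dict: "time": time; "joint_positions": joint angles; "qvel": joint speeds; "joint_torque": joint torques, N m; "tool_pos": TCP position; "ee_rot": TCP orientation; "wrist_force": force on the tool from outside, world axes, zero at the start; "wrist_torque": the same for the moment, N m; "width": finger opening in m; "finger_force": force on a finger pad.
Only numpy, scipy, OpenCV 4.12 (cv2) and the standard library are available. Lean on these libraries where they do the work, as an engineer would, in place of code of your own. Each camera call takes 0.05 s, during which the arm holds its last target. There are 200 camera calls.

### The job

One spice jar lies on its side on the worktop; put it back in the empty groove of the sloping wire spice rack, cap up the slope like the others. Keep hold of it until it lies fully in the groove with its base against the stop bars, then let go and leave it lying there. Leave the two in the rack where they lie, and do not shift the steel tumbler.

Things in the scene. Friction and masses are not known exactly. Their poses are not given: they have to be found in the camera images.
- spice_jar: The jar to put away: round, screw cap, 44 mm across (43 at the cap), 106 mm long, the cap the last 20 mm; about 0.1 kg. It lies on its side on the worktop, axis about 22 mm up, cap pointing roughly away from the robot (within 0.9 rad of +x). Origin: centre of its base; z runs along the jar from base to cap.
- spice_rack: Fixed rack of 6 mm steel wire, 266 mm wide (y), 120 deep (x), 100 high; three equal parallel grooves at y = -78, 0, +78 mm, sloping up 40 degrees, low end to the robot, two holding jars. At the low end two cross bars stop the jars' bases, reaching 6 mm past the jar axes. Side rails: 52 mm beside the outer jar axes, 13 mm below them. Origin: on the worktop under its middle; x to its high back.
- empty_groove: Frame (invisible) at the empty groove (any of the three); origin: seat of the jar's base centre, at the stop, 45 mm up. z: up the groove, 40 degrees above level (seated jar's axis); y: across; x: square into the groove, down and forward. Dips 14 mm deep, flanks 40 degrees, in two wavy wires at z = 22 and 86 mm, open between and below; crests 13 mm under jar axis. A jar may not slide down alone.
- rack_jar_a: Bystander: a salt shaker 44 mm across and 90 mm long, lying loose in another groove. Origin: centre of its base, z along it to its cap.
- rack_jar_b: Bystander: a spice jar 46 mm across and 109 mm long, lying loose in another groove. Origin: centre of its base, z along the jar to its cap.
- steel_tumbler: Bystander: loose steel tumbler, 76 mm across, 100 mm high, upright on the worktop behind the lying jar. Origin: centre of its underside.
Not all that is in view belongs to the job. What is shaped like the spice_jar but orange or red is not meant.

How it is judged:
By the outcome, as a careful person would: the job done as asked, in the order asked, and still so for the second after the job is handed in, with the robot touching nothing.
It also fails if it takes over 40 s, if anything falls off the work surface, if the arm or the gripper's body presses on something with over 40 N, if the wrist force passes 120 N, or if a joint passes its speed limit or range.

## Working session

There is one attempt and no reset: what is moved stays moved. The work goes in short steps, Python scripts to look and compute and a tool call to move; the robot and the scene stay as the last step left them, time stands still between calls to the robot, and variables do not carry over. Pictures are saved under pics/ and viewed, at most 10 in all, crops included, and the job is handed in when it is done.

Besides the shell and the picture viewer there is one more tool, called by a JSON object that holds its "op" and its "data". carry_out: Moves the arm, as the interface text tells. Its arguments: {"type":"object","properties":{"increments":{"type":"array","items":{"type":"array"}}},"required":["increments"]}

```bash
mkdir -p pics; ls; cat > h.py <<'E'
import numpy as np, cv2
from bench import robot
def cal(n):
    c=robot.get_calibration(n); T=np.array(c["T"]); f=210/np.tan(np.radians(c["vfov"])/2)
    return c,T,f
def ray(C,u,v):
    c,T,f=C; d=T[:3,:3]@np.array([(u-c["cx"])/f,(v-c["cy"])/f,1]); return T[:3,3],d
def onz(C,u,v,z):
    o,d=ray(C,u,v); return o+d*(z-o[2])/d[2]
def proj(C,p):
    c,T,f=C; q=T[:3,:3].T@(np.array(p)-T[:3,3]); return f*q[0]/q[2]+c["cx"],f*q[1]/q[2]+c["cy"]
E
python3 - <<'E'
from h import *
for n in("side","top"):
    im=robot.snapshot(n); cv2.imwrite(f"pics/{n}0.png",im); c=robot.get_calibration(n); print(n,c)
print(robot.get_obs())
E
```

```text
pics
side {'vfov': 47.358594322305805, 'cx': 290.0318404626863, 'cy': 211.23114640459752, 'T': array([[ 0.9994016 , -0.00595864, -0.03407247,  0.5886262 ],
       [ 0.02904909, -0.39015896,  0.92028916, -1.05423181],
       [-0.01877735, -0.92072823, -0.3897524 ,  0.52877389],
       [ 0.        ,  0.        ,  0.        ,  1.        ]])}
top {'vfov': 49.29130222442079, 'cx': 283.00823958932665, 'cy': 213.00942866607434, 'T': array([[ 0.01475366, -0.99576389,  0.09075574,  0.45495525],
       [-0.99985975, -0.0139729 ,  0.00923234,  0.03931581],
       [-0.00792511, -0.09087922, -0.99583039,  1.11555123],
       [ 0.        ,  0.        ,  0.        ,  1.        ]])}
{'time': 0.1, 'joint_positions': array([ 1.09288701e+00,  8.79120562e-02,  1.37208454e+00,  2.94837456e-05,
        1.68361888e+00, -1.03113424e-01]), 'qvel': array([-0.0019441 , -0.00107889, -0.00395916,  0.00053815, -0.00081555,
       -0.00051086]), 'joint_torque': array([ 2.71435034e-03, -3.41250157e+01, -3.03303838e+01,  7.19431532e-02,
        3.03210528e-02, -8.96292022e-05]), 'tool_pos': array([0.20113202, 0.51140377, 0.21841371]), 'ee_rot': array([-3.13958359e+00, -2.37358284e-04,  2.76679981e+00]), 'wrist_force': array([-0.27536832,  0.5553139 ,  0.69250834]), 'wrist_torque': array([-0.01173948,  0.07612774, -0.02937427]), 'finger_force': 0.0, 'width': 0.09409162414159837}
```

View pics/top0.png

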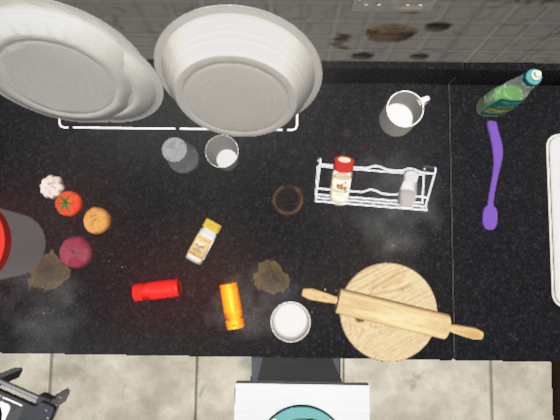

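View pics/side0.png

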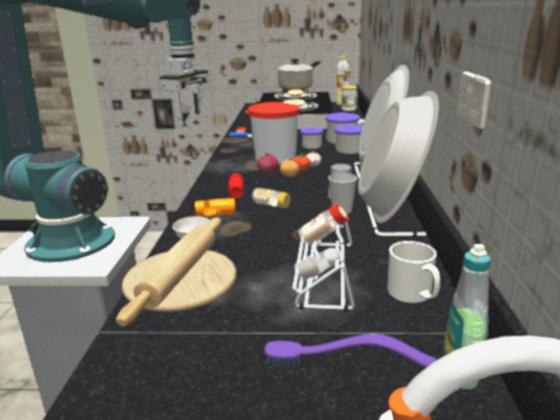

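The top view has three jar shapes: a white-labelled one with a yellow-orange cap at (203,241), an all-orange one at (231,305) and an all-red one at (156,290). The first fits, because the other two are the excluded colours. The rack is at (315–435, 158–210), with jars at (342,180) and (408,188), so the middle groove is empty. The steel tumbler is at (222,152), or the glass-like one at (180,155). I'll confirm with an enlarged crop.

```bash
python3 - <<'E'
from h import *
im=cv2.imread("pics/top0.png")
a=cv2.resize(im[200:280,150:250],None,fx=4,fy=4,interpolation=cv2.INTER_CUBIC)
b=cv2.resize(im[150:220,305:445],None,fx=5.6,fy=5.6,interpolation=cv2.INTER_CUBIC)[:,:784]
o=np.zeros((320+392-120,784,3),np.uint8)
a=cv2.resize(im[205:275,170:240],(200,200),interpolation=cv2.INTER_CUBIC)
o[:200,:200]=a;o[200:592]=b; cv2.imwrite("pics/crop.png",o)
C=cal("top")
hsv=cv2.cvtColor(im,cv2.COLOR_BGR2HSV)
m=((hsv[...,2]>90)).astype(np.uint8); m[:205]=0;m[275:]=0;m[:,:180]=0;m[:,232:]=0
cs,_=cv2.findContours(m,0,2); c=max(cs,key=cv2.contourArea); r=cv2.minAreaRect(c); print(r,cv2.boxPoints(r))
for p in cv2.boxPoints(r): print(onz(C,*p,0.022))
E
```

```text
((202.9654083251953, 241.31488037109375), (19.294116973876953, 46.235294342041016), 28.072484970092773) [[183.5744  257.173  ]
 [205.33218 216.37717]
 [222.35641 225.45676]
 [200.59863 266.2526 ]]
[0.44565678 0.28476016 0.022     ]
[0.54388231 0.23580518 0.022     ]
[0.52263688 0.19430817 0.022     ]
[0.42477963 0.24347988 0.022     ]
```

View pics/crop.png

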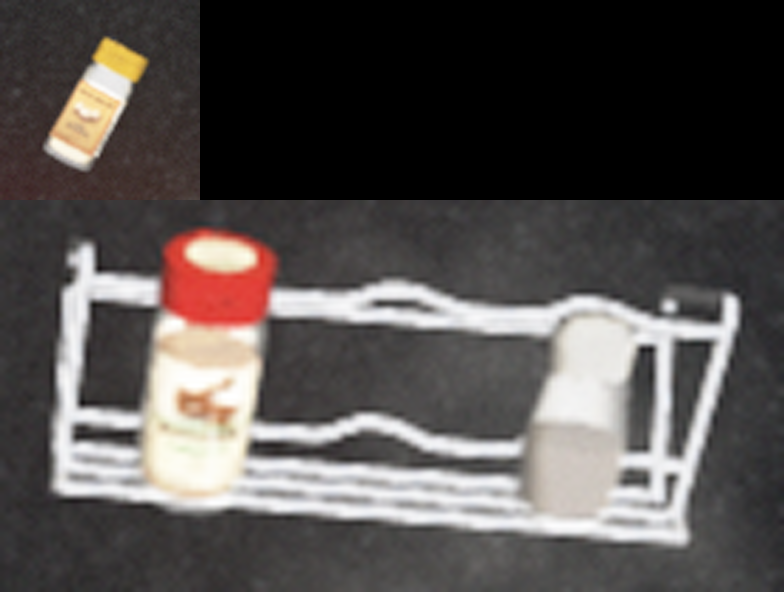

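The crop confirms it: white-labelled jar with a yellow cap pointing up and right, base at about (192,262). The middle groove is the empty one, with its dips showing near px (372,203) and (374,187). I'll next work out the rack position and the wrist camera geometry.

```bash
cat >> h.py <<'E'
from scipy.spatial.transform import Rotation as Ro
def totool(target,yaw=None):
    o=robot.get_obs(); R=Ro.from_euler('xyz',o["ee_rot"]).as_matrix()
    d=R.T@(np.array(target)-o["tool_pos"])*1000
    print("tcp",o["tool_pos"].round(4),"rot",o["ee_rot"].round(4),"shift_tool_mm",d.round(1), "F",o["wrist_force"].round(1),"w",round(o["width"],4),"t",o["time"])
    return d
E
python3 - <<'E'
from h import *
C=cal("top")
cr=lambda x,y:(305+x/5.6,150+(y-200)/5.6)
for n,x,y,z in [("lowbarL",60,490,.045),("lowbarR",685,540,.045),("backL",85,285,.1),("backR",735,330,.1),("dip lo",370,425,.04),("dip hi",392,295,.08)]:
    print(n,onz(C,*cr(x,y),z).round(3))
W=cal("wrist"); print(W); 
for p in [(222,152),(180,155)]: print(onz(C,*p,.1).round(3))
totool([.5,-.1,.35])
E
```

```text
lowbarL [ 0.58  -0.027  0.045]
lowbarR [ 0.563 -0.289  0.045]
backL [ 0.657 -0.033  0.1  ]
backR [ 0.642 -0.293  0.1  ]
dip lo [ 0.61  -0.158  0.04 ]
dip hi [ 0.658 -0.16   0.08 ]
({'vfov': 59.31155604008207, 'cx': 278.37757401273353, 'cy': 207.47123051084375, 'T': array([[ 0.36530117,  0.90175169,  0.23108211,  0.13399527],
       [ 0.93088677, -0.35327669, -0.09298066,  0.53807183],
       [-0.00220955,  0.24907723, -0.96848111,  0.38424505],
       [ 0.        ,  0.        ,  0.        ,  1.        ]])}, array([[ 0.36530117,  0.90175169,  0.23108211,  0.13399527],
       [ 0.93088677, -0.35327669, -0.09298066,  0.53807183],
       [-0.00220955,  0.24907723, -0.96848111,  0.38424505],
       [ 0.        ,  0.        ,  0.        ,  1.        ]]), np.float64(368.8303551930891))
[0.684 0.189 0.1  ]
[0.676 0.283 0.1  ]
tcp [0.2011 0.5114 0.2184] rot [-3.1396e+00 -2.0000e-04  2.7668e+00] shift_tool_mm [-501.9 -459.8 -130.8] F [-0.3  0.6  0.7] w 0.0941 t 0.1
```

{"op": "carry_out", "data": {"increments": [[0,[-36,-31,-4],0],[0,[-36,-31,-4],0],[0,[-36,-31,-4],0],[0,[-36,-31,-4],0],[0,[-36,-31,-4],0],[0,[-36,-31,-4],0],[0,[-36,-31,-4],0],[0,[-36,-31,-4],0]]}}

```text
time: 0.9
tool_pos: [0.3788, 0.1738, 0.2513]
ee_rot: [3.142, -0.0, 2.767]
wrist_force: [0.0, 0.2, -0.0]
width: 0.0937
finger_force: 0.0
```

{"op": "carry_out", "data": {"increments": [[0,[-36,-31,-2],0],[0,[-36,-31,-2],0],[0,[-36,-31,-2],0],[0,[-36,-31,0],0],[0,[-36,-31,0],0],[0,[-36,-31,0],0],[0,[-36,-31,0],0],[0,[-36,-31,0],0]]}}

```text
time: 1.7
tool_pos: [0.5562, -0.1624, 0.2568]
ee_rot: [3.141, -0.001, 2.766]
wrist_force: [0.1, -0.0, 0.7]
width: 0.0938
finger_force: 0.0
```

{"op": "carry_out", "data": {"increments": [[0,[0,0,0],-6],[0,[0,0,0],-6],[0,[0,0,0],-6],[0,[0,0,0],0],[0,[0,0,0],0]]}}

```text
time: 2.2
tool_pos: [0.5556, -0.1605, 0.257]
ee_rot: [3.141, -0.001, 3.079]
wrist_force: [0.0, -0.8, -0.6]
width: 0.0941
finger_force: 0.0
```

```bash
python3 - <<'E'
from h import *
totool([.5,-.16,.26]); W=cal("wrist"); im=robot.snapshot("wrist"); cv2.imwrite("pics/w1.png",im)
np.savez("w1.npz",T=W[1])
print(proj(W,[.61,-.158,.04]))
E
```

```text
tcp [ 0.5556 -0.1605  0.257 ] rot [ 3.1412e+00 -8.0000e-04  3.0788e+00] shift_tool_mm [55.6 -3.  -3. ] F [ 0.  -0.8 -0.6] w 0.0941 t 2.2
(np.float64(283.77925669627086), np.float64(232.42469570795703))
```

View pics/w1.png

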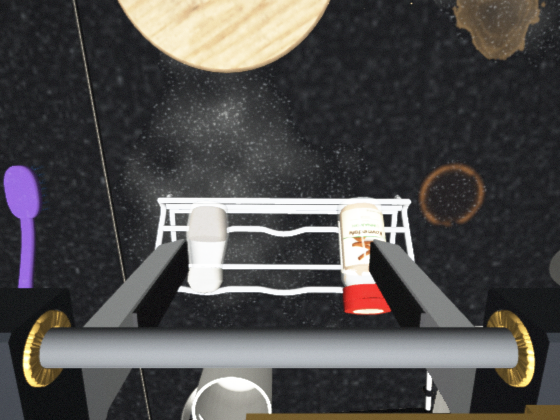

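The wrist view shows the rack with its stop bars at rows 201–212, from column 160 to 410. The low wire's dip is at (288,233) and the high wire's at (289,292), so the middle groove is clear. Next I'll refine these pixels.

```bash
python3 - <<'E'
from h import *
im=cv2.imread("pics/w1.png"); g=cv2.cvtColor(im,6).astype(float)
c=robot.get_calibration("wrist"); T=np.load("w1.npz")["T"]; C=(c,T,210/np.tan(np.radians(c["vfov"])/2))
def rows(col,a,b):
    s=g[a:b,col-1:col+2].mean(1); return s.round().astype(int)
print(rows(288,195,300))
# wire traces
def trace(a,b,c0,c1):
    out=[]
    for u in range(c0,c1,6):
        s=np.clip(g[a:b,u-1:u+2].mean(1)-110,0,None); out.append((u,round(float((s*np.arange(a,b)).sum()/max(s.sum(),1)),1)))
    return out
print("lo",trace(222,245,232,338)); print("hi",trace(278,300,228,340))
for nm,uv,z in [("lo dip",(288,233.5),.0385),("hi dip",(289,292),.0796),("L end",(160,201.5),.045),("R end",(410,203),.045)]: print(nm,onz(C,*uv,z).round(4))
E
```

```text
[ 42  46  73 182 251 251 252 251 249 164 248 251 252 251 251 252 252 249
 212  78  36  38  36  41  41  39  41  44  40  42  44  44  54  48  41  95
 229 250 252 251 249 141  60  47  48  55  59  61  54  44  42  48  46  43
  48  49  64  59  50  48  41  41  43  43  47  44  46  49  63 153 249 251
 251 248 124  54  56  67  57  54  51  52  52  53  54  56  57  56  60  55
  58  58  56  70 132 237 250 251 251 248 127  58  58  43  44]
lo [(232, 228.6), (238, 228.3), (244, 228.3), (250, 228.4), (256, 228.5), (262, 228.9), (268, 230.5), (274, 232.3), (280, 233.2), (286, 233.3), (292, 232.6), (298, 230.9), (304, 229.3), (310, 228.8), (316, 228.9), (322, 228.9), (328, 228.9), (334, 229.1)]
hi [(228, 288.8), (234, 288.7), (240, 288.7), (246, 288.7), (252, 288.7), (258, 288.8), (264, 289.7), (270, 290.8), (276, 291.8), (282, 292.1), (288, 292.0), (294, 291.5), (300, 290.5), (306, 289.5), (312, 289.2), (318, 289.2), (324, 289.2), (330, 289.3), (336, 289.4)]
lo dip [ 0.612  -0.1535  0.0385]
hi dip [ 0.661  -0.1562  0.0796]
L end [ 0.5661 -0.2861  0.045 ]
R end [ 0.584  -0.0233  0.045 ]
```

{"op": "carry_out", "data": {"increments": [[0,[12,48,0],0],[0,[12,48,0],0],[0,[12,48,0],0],[0,[12,48,5],0],[0,[12,48,5],0],[0,[12,48,10],0],[0,[12,48,10],0],[0,[12,48,10],0]]}}

```text
time: 3.05
tool_pos: [0.4826, 0.2291, 0.2178]
ee_rot: [3.141, 0.001, 3.08]
wrist_force: [0.0, -0.0, 0.2]
width: 0.0939
finger_force: 0.0
```

{"op": "carry_out", "data": {"increments": [[0,[4,12,10],7.7],[0,[0,0,0],7.7],[0,[0,0,0],7.6],[0,[0,0,0],0],[0,[0,0,0],0]]}}

```text
time: 3.55
tool_pos: [0.4801, 0.2394, 0.2079]
ee_rot: [3.141, 0.0, 2.682]
wrist_force: [-0.1, -0.1, 0.2]
width: 0.0938
finger_force: 0.0
```

```bash
python3 - <<'E'
from h import *
W=cal("wrist"); im=robot.snapshot("wrist"); cv2.imwrite("pics/w2.png",im)
np.savez("w2.npz",T=W[1])
print(proj(W,[.4367,.2633,.022]),proj(W,[.5315,.2159,.022]))
totool([.4814,.2409,.020])
E
```

```text
(np.float64(280.7906025414201), np.float64(137.51202809628026)) (np.float64(280.1337127468469), np.float64(244.05549883443547))
tcp [0.4802 0.2393 0.2079] rot [3.1413e+00 2.0000e-04 2.6812e+00] shift_tool_mm [ -0.3   1.9 187.9] F [ 0.2  0.1 -1. ] w 0.0941 t 3.6
```

View pics/w2.png

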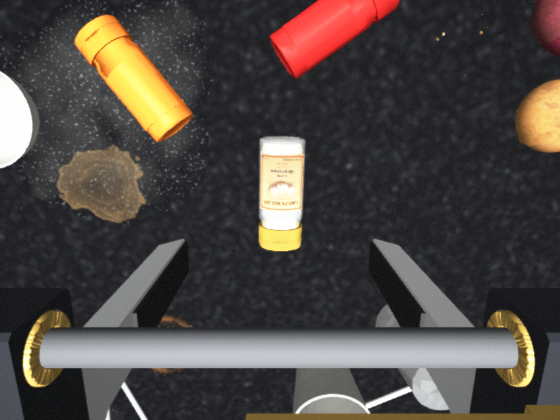

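The wrist view shows the white-labelled, yellow-capped jar centred between the jaws, from (282,137) to (280,250). It lies along the tool axis and matches the estimate, so I'll descend and grip.

{"op": "carry_out", "data": {"increments": [[0,[0,2,40],0],[0,[0,0,40],0],[0,[0,0,40],0],[0,[0,0,30],0],[0,[0,0,20],0],[0,[0,0,12],0],[0,[0,0,6],0],[0,[0,0,0],0]]}}

```text
time: 4.4
tool_pos: [0.4813, 0.2411, 0.0198]
ee_rot: [-3.142, -0.0, 2.68]
wrist_force: [-0.2, 0.2, 0.1]
width: 0.0943
finger_force: 0.0
```

{"op": "carry_out", "data": {"increments": [[255,[0,0,0],0],[255,[0,0,0],0],[255,[0,0,0],0],[255,[0,0,0],0],[255,[0,0,0],0],[255,[0,0,0],0],[255,[0,0,0],0]]}}

```text
time: 5.1
tool_pos: [0.4811, 0.2412, 0.0198]
ee_rot: [3.141, -0.0, 2.68]
wrist_force: [0.1, 0.9, 0.3]
width: 0.0415
finger_force: 3.5
```

{"op": "carry_out", "data": {"increments": [[255,[0,0,0],0],[255,[0,0,0],0],[255,[0,0,-5],0],[255,[0,0,-10],0],[255,[0,0,-15],0],[255,[0,0,-20],0],[255,[0,0,0],0]]}}

```text
time: 5.8
tool_pos: [0.4835, 0.242, 0.0736]
ee_rot: [3.136, 0.005, 2.679]
wrist_force: [0.6, -0.2, -0.1]
width: 0.0409
finger_force: 29.9
```

{"op": "carry_out", "data": {"increments": [[255,[0,0,-30],0],[255,[0,0,-40],0],[255,[0,0,-40],-7.6],[255,[0,0,-40],-7.6],[255,[0,0,0],-7.4],[255,[0,0,0],0]]}}

```text
time: 6.4
tool_pos: [0.4816, 0.2413, 0.221]
ee_rot: [3.14, 0.003, 3.074]
wrist_force: [0.0, 0.2, -2.0]
width: 0.0409
finger_force: 29.9
```

```bash
python3 - <<'E'
from h import *
W=cal("wrist"); im=robot.snapshot("wrist"); cv2.imwrite("pics/w3.png",im)
o=robot.get_obs(); t=o["tool_pos"]; y=o["ee_rot"][2]; f=np.array([-np.cos(y),-np.sin(y),0])
b=np.array(t)+[0,0,.002]
print(proj(W,b-.05*f),proj(W,b+.056*f))
s=robot.snapshot("side"); S=cal("side"); u,v=map(int,proj(S,t)); cv2.imwrite("pics/s3.png",cv2.resize(s[v-50:v+50,u-60:u+60],None,fx=5,fy=5))
u0=np.radians(0)
e=40*np.pi/180; d=np.array([np.cos(-.068)*np.cos(e),np.sin(-.068)*np.cos(e),np.sin(e)])
hd=np.array([np.cos(-.068),np.sin(-.068),0]); O=np.array([.578,-.1553,.045])
g0=O+hd*.046+[0,0,.059+.04]  # pre-contact +40mm
print(g0, "TCP pre", g0-[0,0,.002]); totool(g0-[0,0,.002])
E
```

```text
(np.float64(278.02462816704), np.float64(162.16017570214706)) (np.float64(277.4279515188804), np.float64(365.23949695534225))
[ 0.62389369 -0.15842559  0.144     ] TCP pre [ 0.62389369 -0.15842559  0.142     ]
tcp [0.4805 0.2409 0.2183] rot [-3.1406e+00 -2.4000e-03  3.0713e+00] shift_tool_mm [-171.3 -388.2   76.3] F [ 0.8  0.3 -1.4] w 0.0411 t 6.5
```

View pics/w3.png

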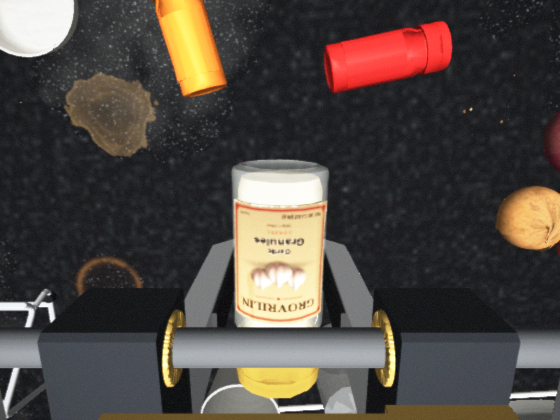

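The wrist view shows the jar held level and centred between the fingers, with base edge at (281,161) and cap at (277,385). The grasp sits where I planned it. Now over to the groove.

{"op": "carry_out", "data": {"increments": [[255,[-19,-43,0],0],[255,[-19,-43,0],0],[255,[-19,-43,0],0],[255,[-19,-43,0],0],[255,[-19,-43,0],0],[255,[-19,-43,0],0],[255,[-19,-43,0],0],[255,[-19,-43,0],0]]}}

```text
time: 7.3
tool_pos: [0.6091, -0.114, 0.2172]
ee_rot: [3.14, -0.004, 3.071]
wrist_force: [0.5, 0.4, -2.0]
width: 0.041
finger_force: 29.9
```

{"op": "carry_out", "data": {"increments": [[255,[-19,-44,0],0],[255,[0,0,0],0],[255,[0,0,0],0],[255,[0,0,0],0]]}}

```text
time: 7.7
tool_pos: [0.6249, -0.1563, 0.2185]
ee_rot: [3.14, -0.002, 3.074]
wrist_force: [-0.6, 0.6, -0.8]
width: 0.0411
finger_force: 29.9
```

```bash
python3 - <<'E'
from h import *
totool([.6239,-.1584,.142])
E
```

```text
tcp [ 0.6249 -0.1563  0.2185] rot [ 3.1402e+00 -2.4000e-03  3.0739e+00] shift_tool_mm [ 0.7 -2.2 76.4] F [-0.6  0.6 -0.8] w 0.0411 t 7.7
```

{"op": "carry_out", "data": {"increments": [[255,[0,-2,25],0],[255,[0,0,25],0],[255,[0,0,20],0],[255,[0,0,15],0],[255,[0,0,12],0],[255,[0,0,8],0],[255,[0,0,0],0],[255,[0,0,0],0]]}}

```text
time: 8.5
tool_pos: [0.6258, -0.1595, 0.1155]
ee_rot: [-3.141, 0.001, 3.074]
wrist_force: [-0.3, 0.5, -0.5]
width: 0.0407
finger_force: 29.9
```

{"op": "carry_out", "data": {"increments": [[255,[0,0,3],0],[255,[0,0,3],0],[255,[0,0,3],0],[255,[0,0,3],0],[255,[0,0,0],0],[255,[0,0,0],0]]}}

```text
time: 9.1
tool_pos: [0.6253, -0.1595, 0.1027]
ee_rot: [3.141, -0.0, 3.074]
wrist_force: [-0.0, 0.2, -0.7]
width: 0.041
finger_force: 29.9
```

{"op": "carry_out", "data": {"increments": [[255,[0,1,2],0],[255,[0,0,2],0],[255,[0,0,2],0],[255,[0,0,2],0],[255,[0,0,0],0]]}}

```text
time: 9.6
tool_pos: [0.6254, -0.1592, 0.0978]
ee_rot: [-3.14, 0.002, 3.074]
wrist_force: [-4.8, -0.8, 7.6]
width: 0.0411
finger_force: 30.0
```

{"op": "carry_out", "data": {"increments": [[255,[0,0,2],0],[255,[0,0,2],0],[255,[0,0,2],0],[255,[0,0,0],0]]}}

```text
time: 10.0
tool_pos: [0.6253, -0.1592, 0.0916]
ee_rot: [-3.14, 0.001, 3.074]
wrist_force: [-5.0, 0.3, 7.6]
width: 0.0411
finger_force: 30.0
```

```bash
python3 - <<'E'
from h import *
totool([.6239,-.1584,.08])
s=robot.snapshot("side"); S=cal("side"); u,v=map(int,proj(S,[.62,-.156,.09])); print(u,v)
w=robot.snapshot("wrist")
a=cv2.resize(s[v-60:v+50,u-60:u+60],(600,550),interpolation=cv2.INTER_CUBIC); cv2.imwrite("pics/s4.png",a); cv2.imwrite("pics/w4.png",w)
E
```

```text
tcp [ 0.6253 -0.1592  0.0916] rot [-3.1401e+00  1.4000e-03  3.0735e+00] shift_tool_mm [ 1.5  0.7 11.6] F [-5.   0.3  7.6] w 0.0411 t 10.0
321 236
```

View pics/s4.png

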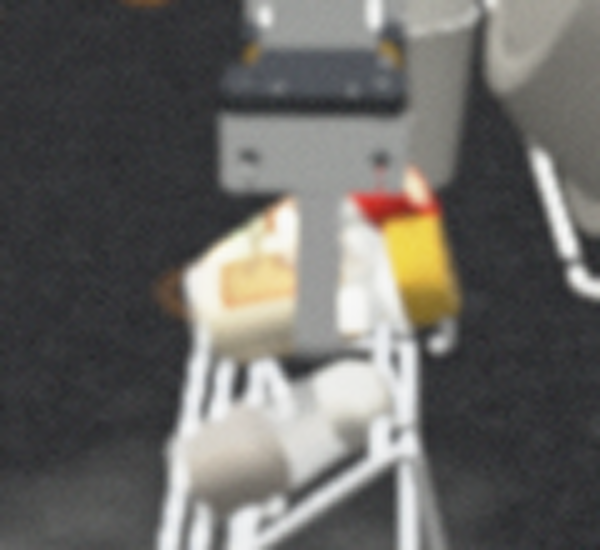

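The side crop shows the jar starting to tip, cap up, on the upper wire, and the force is steady at about 9 N. It is turning in the grip as planned.

{"op": "carry_out", "data": {"increments": [[255,[0,0,2],0],[255,[0,0,2],0],[255,[1,0,2],0],[255,[1,0,2],0],[255,[0,0,0],0]]}}

```text
time: 10.6
tool_pos: [0.6249, -0.1593, 0.0841]
ee_rot: [-3.14, 0.005, 3.074]
wrist_force: [-2.1, -0.3, 7.0]
width: 0.0411
finger_force: 30.0
```

{"op": "carry_out", "data": {"increments": [[255,[0,0,2],0],[255,[0,0,1],0],[255,[0,0,1],0],[255,[0,0,0],0]]}}

```text
time: 11.0
tool_pos: [0.6249, -0.1593, 0.0803]
ee_rot: [-3.14, 0.005, 3.074]
wrist_force: [-2.6, -0.1, 7.9]
width: 0.0411
finger_force: 30.0
```

{"op": "carry_out", "data": {"increments": [[255,[0,0,1],0],[255,[0,0,1],0],[255,[0,0,0],0]]}}

```text
time: 11.3
tool_pos: [0.6249, -0.1593, 0.0784]
ee_rot: [-3.139, 0.005, 3.074]
wrist_force: [-2.4, 0.1, 8.7]
width: 0.0412
finger_force: 30.0
```

```bash
python3 - <<'E'
from h import *
totool([.6239,-.1584,.08])
s=robot.snapshot("side"); u,v=321,236
w=robot.snapshot("wrist")
a=cv2.resize(s[v-60:v+50,u-60:u+60],(480,440),interpolation=cv2.INTER_CUBIC); b=cv2.resize(w[100:420,160:400],(320,426))
o=np.zeros((440,800,3),np.uint8); o[:,:480]=a; o[:426,480:]=b; cv2.imwrite("pics/s5.png",o)
E
```

```text
tcp [ 0.6249 -0.1593  0.0784] rot [-3.1395  0.0052  3.0738] shift_tool_mm [ 1.   0.8 -1.6] F [-2.4  0.1  8.7] w 0.0412 t 11.3
```

View pics/s5.png

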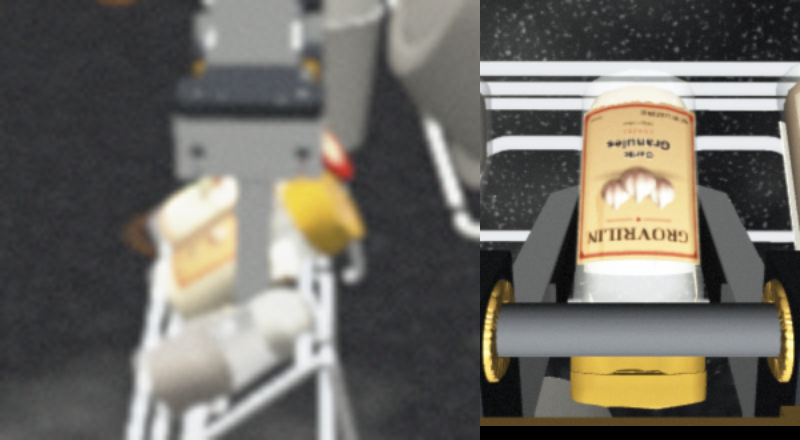

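The pictures show the jar tipped roughly 25–30°, centred over the groove and clear of both neighbours. Its base is just inside the stop bars at crop rows 65–105. I'll keep lowering.

{"op": "carry_out", "data": {"increments": [[255,[0,0,1],0],[255,[0,0,1],0],[255,[0,0,1],0],[255,[0,0,0],0]]}}

```text
time: 11.8
tool_pos: [0.625, -0.1594, 0.0764]
ee_rot: [-3.139, 0.006, 3.074]
wrist_force: [-3.2, -0.7, 10.7]
width: 0.0411
finger_force: 30.0
```

{"op": "carry_out", "data": {"increments": [[255,[0,0,1],0],[255,[0,0,1],0],[255,[0,0,0],0]]}}

```text
time: 12.1
tool_pos: [0.6251, -0.1594, 0.0762]
ee_rot: [-3.139, 0.006, 3.074]
wrist_force: [-6.3, -0.0, 16.7]
width: 0.0411
finger_force: 30.0
```

{"op": "carry_out", "data": {"increments": [[255,[1.5,0,1],0],[255,[1.5,0,1.2],0],[255,[1.5,0,1.2],0],[255,[0,0,0],0]]}}

```text
time: 12.5
tool_pos: [0.6232, -0.1593, 0.0745]
ee_rot: [-3.138, 0.013, 3.074]
wrist_force: [-1.9, 0.6, 17.3]
width: 0.0413
finger_force: 30.0
```

```bash
python3 - <<'E'
from h import *
s=robot.snapshot("side"); u,v=321,236
w=robot.snapshot("wrist")
a=cv2.resize(s[v-50:v+40,u-45:u+45],(480,480),interpolation=cv2.INTER_CUBIC); b=cv2.resize(w[100:420,160:400],(320,426))
o=np.zeros((480,800,3),np.uint8); o[:,:480]=a; o[:426,480:]=b; cv2.imwrite("pics/s6.png",o)
E
```

```text
(no output)
```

View pics/s6.png

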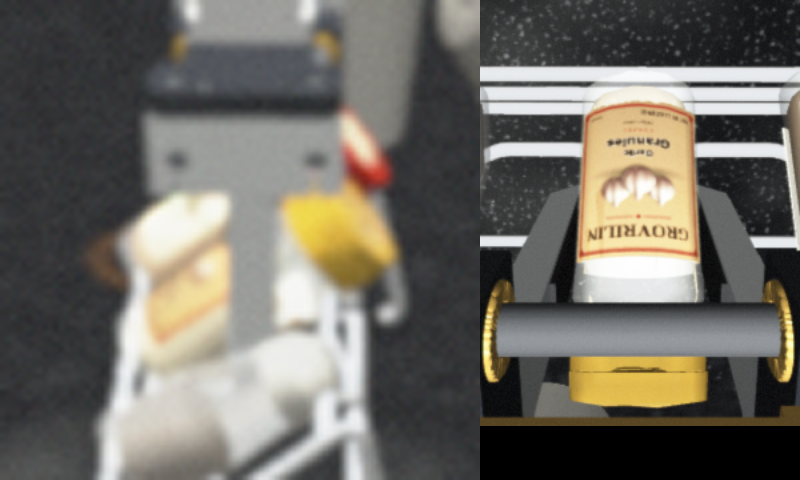

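```bash
python3 - <<'E'
from h import *
W=cal("wrist"); hd=np.array([np.cos(-.068),np.sin(-.068),0]); Z=np.array([0,0,1]); O=np.array([.578,-.1553,.045]); e=np.radians(40)
for s in (0,.005,.01):
    for th in (40,30):
        t=np.radians(th); d=hd*np.cos(t)+Z*np.sin(t); n=-hd*np.sin(t)+Z*np.cos(t)
        G=np.array(robot.get_obs()["tool_pos"])+[0,0,.002]
        B=O+s*(hd*np.cos(e)+Z*np.sin(e))
        r=B+.022*n; c=r+.106*d
        p=proj(W,r);q=proj(W,c); k=lambda p:(480+(p[0]-160)*320/240,(p[1]-100)*426/320)
        print(s,th,np.round(k(p)),np.round(k(q)))
    
for L in (.045,.05,.055):
  for th in (40,35,30):
    t=np.radians(th); d=hd*np.cos(t)+Z*np.sin(t); n=-hd*np.sin(t)+Z*np.cos(t)
    r=G-L*d+.022*n; print("fromG",L,th,np.round(k(proj(W,r))),np.round(k(proj(W,r+.106*d))))
b=O-.003*(hd*np.cos(e)+Z*np.sin(e)); print("bar",k(proj(W,b+.006*(-hd*np.sin(e)+Z*np.cos(e)))),k(proj(W,b)))
E
```

```text
0 40 [641.  54.] [641. 386.]
0 30 [641.  64.] [640. 392.]
0.005 40 [641.  66.] [641. 407.]
0.005 30 [641.  76.] [640. 411.]
0.01 40 [641.  78.] [641. 429.]
0.01 30 [641.  88.] [640. 431.]
fromG 0.045 40 [638.  85.] [637. 426.]
fromG 0.045 35 [638.  84.] [637. 431.]
fromG 0.045 30 [638.  85.] [637. 433.]
fromG 0.05 40 [638.  73.] [637. 404.]
fromG 0.05 35 [638.  71.] [637. 410.]
fromG 0.05 30 [638.  71.] [637. 414.]
fromG 0.055 40 [638.  61.] [637. 384.]
fromG 0.055 35 [638.  59.] [637. 390.]
fromG 0.055 30 [638.  57.] [637. 395.]
bar (np.float64(640.7058681873639), np.float64(71.87399969854816)) (np.float64(640.6564913249777), np.float64(80.15682931062818))
```

{"op": "carry_out", "data": {"increments": [[255,[1.5,0,0.8],0],[255,[1.5,0,0.8],0],[255,[1.5,0,0.8],0],[255,[0,0,0],0]]}}

```text
time: 13.0
tool_pos: [0.6208, -0.1592, 0.0727]
ee_rot: [-3.138, 0.019, 3.074]
wrist_force: [1.9, 0.5, 17.3]
width: 0.0414
finger_force: 30.0
```

{"op": "carry_out", "data": {"increments": [[255,[1.5,0,1],0],[255,[1.5,0,1],0],[255,[0,0,0],0]]}}

```text
time: 13.3
tool_pos: [0.6188, -0.1591, 0.0717]
ee_rot: [-3.138, 0.021, 3.074]
wrist_force: [2.5, 0.3, 18.8]
width: 0.0415
finger_force: 30.0
```

{"op": "carry_out", "data": {"increments": [[255,[1.5,0,1],0],[255,[1.5,0,1],0],[255,[0,0,0],0]]}}

```text
time: 13.6
tool_pos: [0.6187, -0.1591, 0.0718]
ee_rot: [-3.137, 0.029, 3.074]
wrist_force: [8.1, 1.4, 22.0]
width: 0.0413
finger_force: 30.0
```

{"op": "carry_out", "data": {"increments": [[255,[1.5,0,0.5],0],[255,[1.5,0,0.5],0],[255,[0,0,0],0]]}}

```text
time: 13.9
tool_pos: [0.6186, -0.1591, 0.0719]
ee_rot: [-3.137, 0.036, 3.074]
wrist_force: [13.1, 1.0, 19.5]
width: 0.0415
finger_force: 30.0
```

The force along x now climbs while the tool stays put, so the base is at the stop. I'll check the seating numerically, using the label edges and cap boundary rows in w3 (jar level) against now.

```bash
python3 - <<'E'
from h import *
def rowsof(im):
    hsv=cv2.cvtColor(im,cv2.COLOR_BGR2HSV)[:,266:294].astype(float); H=np.median(hsv[...,0],1);S=np.median(hsv[...,1],1);V=np.median(hsv[...,2],1)
    return H,S,V
im=robot.snapshot("wrist"); cv2.imwrite("pics/w7.png",im); W=cal("wrist")
for n,i,a,b in(("w3",cv2.imread("pics/w3.png"),150,400),("now",im,140,410)):
    H,S,V=rowsof(i); print(n); print([(r,int(H[r]),int(S[r]),int(V[r])) for r in range(a,b) if abs(S[r]-S[r-1])>22])
hd=np.array([np.cos(-.068),np.sin(-.068),0]); Z=np.array([0,0,1]); O=np.array([.578,-.1553,.045])
for s,th in((0,40),(.005,40),(0,34)):
    t=np.radians(th); d=hd*np.cos(t)+Z*np.sin(t); n=-hd*np.sin(t)+Z*np.cos(t)
    B=O+s*(hd*np.cos(np.radians(40))+Z*np.sin(np.radians(40)))
    print(s,th,[(l,round(proj(W,B+.022*n+l/1000*d)[1],1)) for l in (0,10,18,20,22,70,72,74,76,86)])
totool([.6,-.1,.1])
c,T,f=W
E
```

```text
w3
[(207, 20, 76, 239), (208, 16, 108, 232), (209, 9, 141, 227), (210, 6, 171, 220), (211, 10, 141, 228), (212, 16, 106, 234), (312, 24, 64, 252), (318, 21, 80, 251), (319, 12, 123, 243), (321, 16, 103, 247), (322, 25, 57, 253), (324, 27, 11, 254), (327, 25, 37, 155), (328, 30, 10, 49), (368, 24, 145, 239), (398, 21, 125, 96), (399, 82, 21, 36)]
now
[(176, 21, 48, 235), (177, 17, 99, 218), (178, 12, 130, 207), (179, 6, 164, 197), (180, 10, 140, 205), (181, 16, 112, 215), (286, 15, 114, 238), (287, 9, 148, 224), (289, 13, 124, 233), (290, 22, 80, 247), (293, 23, 7, 249), (368, 22, 154, 218), (406, 20, 113, 71), (407, 95, 32, 31)]
0 40 [(0, np.float64(150.1)), (10, np.float64(168.8)), (18, np.float64(184.4)), (20, np.float64(188.4)), (22, np.float64(192.4)), (70, np.float64(302.7)), (72, np.float64(307.9)), (74, np.float64(313.2)), (76, np.float64(318.5)), (86, np.float64(346.2))]
0.005 40 [(0, np.float64(159.3)), (10, np.float64(178.5)), (18, np.float64(194.5)), (20, np.float64(198.6)), (22, np.float64(202.7)), (70, np.float64(315.8)), (72, np.float64(321.2)), (74, np.float64(326.7)), (76, np.float64(332.2)), (86, np.float64(360.6))]
0 34 [(0, np.float64(154.5)), (10, np.float64(174.4)), (18, np.float64(190.8)), (20, np.float64(195.0)), (22, np.float64(199.2)), (70, np.float64(310.4)), (72, np.float64(315.5)), (74, np.float64(320.6)), (76, np.float64(325.8)), (86, np.float64(352.4))]
tcp [ 0.6186 -0.1591  0.0719] rot [-3.1368  0.0359  3.0743] shift_tool_mm [ 21.5  57.6 -29.2] F [13.5  1.  20.6] w 0.0411 t 13.95
```

```bash
python3 - <<'E'
from h import *
from scipy.optimize import least_squares,brentq
W=cal("wrist"); o=robot.get_obs()
def TT(p,r): M=np.eye(4); M[:3,:3]=Ro.from_euler('xyz',r).as_matrix(); M[:3,3]=p; return M
rel=np.linalg.inv(TT(o["tool_pos"],o["ee_rot"]))@W[1]
p3=np.array([.4805,.2409,.2183]); r3=[-3.1406,-.0024,3.0713]; W3=(W[0],TT(p3,r3)@rel,W[2])
f=-np.array([np.cos(3.0713),np.sin(3.0713),0])
row=lambda l,dz:proj(W3,p3+[0,0,.002+dz]+(l-.05)*f)[1]
ls=[brentq(lambda l:row(l,.022)-r,-.03,.15) for r in(161,210,320)]+[brentq(lambda l:row(l,.0215)-398,-.03,.15)]
print("along jar",np.round(ls,4))
hd=np.array([np.cos(-.068),np.sin(-.068),0]); Z=np.array([0,0,1]); O=np.array([.578,-.1553,.045]); e=np.radians(40)
D=hd*np.cos(e)+Z*np.sin(e); N=-hd*np.sin(e)+Z*np.cos(e)
obs=[179.3,288,406]
def res(x,dep=None):
    s,t,q=(x[0],x[1],x[2]); d=hd*np.cos(t)+Z*np.sin(t); n=-hd*np.sin(t)+Z*np.cos(t); B=O+s*D+q*N
    return [proj(W,B+rr*n+l*d)[1]-r for l,r,rr in zip(ls[1:],obs,(.022,.022,.0215))]
a=least_squares(lambda x:res([x[0],x[1],0]),[0,e],x_scale=[.01,.1]); print("q=0: s",a.x[0],"th",np.degrees(a.x[1]),a.fun)
for q in(-.004,.004):
    a=least_squares(lambda x:res([x[0],x[1],q]),[0,e],x_scale=[.01,.1]); print(q,a.x[0],np.degrees(a.x[1]),a.fun)
E
```

```text
along jar [-0.0042  0.0153  0.0643  0.1046]
q=0: s 0.0021793000636203498 th 43.54859730016064 [ 0.42681423 -0.18676152 -0.10826956]
-0.004 0.003326901183601704 46.67336585085666 [ 3.54707874 -0.79827909 -1.44539848]
0.004 0.0007563208939514692 39.11232994668973 [-1.984958    1.3090486   0.18642102]
```

The fit puts the base 1–2 mm from the nominal seat at about 40–43°, so the jar is seated within measurement error. I'll ease off the push before opening so the fingers don't jump.

{"op": "carry_out", "data": {"increments": [[255,[-2,0,-1],0],[255,[-2,0,-1],0],[255,[0,0,0],0]]}}

```text
time: 14.25
tool_pos: [0.6187, -0.1591, 0.0718]
ee_rot: [-3.137, 0.025, 3.074]
wrist_force: [5.3, 0.1, 20.5]
width: 0.0412
finger_force: 30.0
```

{"op": "carry_out", "data": {"increments": [[255,[-1,0,-1.5],0],[255,[-1,0,-1.5],0],[255,[0,0,0],0]]}}

```text
time: 14.55
tool_pos: [0.6186, -0.1591, 0.0718]
ee_rot: [-3.138, 0.02, 3.074]
wrist_force: [4.3, -0.6, 13.8]
width: 0.0413
finger_force: 30.0
```

{"op": "carry_out", "data": {"increments": [[255,[-0.5,0,-1.5],0],[255,[-0.5,0,-1.5],0],[255,[0,0,-1],0],[255,[0,0,0],0]]}}

```text
time: 14.95
tool_pos: [0.6184, -0.159, 0.0721]
ee_rot: [-3.139, 0.016, 3.074]
wrist_force: [8.5, -0.3, 4.0]
width: 0.0409
finger_force: 30.0
```

{"op": "carry_out", "data": {"increments": [[105,[0,0,0],0],[105,[0,0,0],0],[105,[0,0,0],0],[105,[0,0,0],0]]}}

```text
time: 15.35
tool_pos: [0.6118, -0.1574, 0.0672]
ee_rot: [3.141, -0.002, 3.074]
wrist_force: [0.2, 0.2, 0.9]
width: 0.055
finger_force: 0.0
```

{"op": "carry_out", "data": {"increments": [[105,[0,0,-5],0],[105,[0,0,-10],0],[105,[0,0,-20],0],[105,[0,0,-30],0],[105,[0,0,-30],0],[105,[0,0,-30],0],[105,[0,0,0],0]]}}

```text
time: 16.05
tool_pos: [0.615, -0.1585, 0.2003]
ee_rot: [-3.138, 0.012, 3.074]
wrist_force: [0.9, -0.6, 0.2]
width: 0.0554
finger_force: 0.0
```

{"op": "carry_out", "data": {"increments": [[105,[40,0,-10],0],[105,[40,0,-10],0],[105,[40,0,0],0],[105,[0,0,0],0],[105,[0,0,0],0]]}}

```text
time: 16.55
tool_pos: [0.4922, -0.1494, 0.2127]
ee_rot: [3.141, 0.0, 3.073]
wrist_force: [-0.3, 0.1, -0.2]
width: 0.0555
finger_force: 0.0
```

```bash
python3 - <<'E'
from h import *
totool([.6,-.1,.1])
W=cal("wrist"); print(W[1]); w=robot.snapshot("wrist"); s=robot.snapshot("side"); cv2.imwrite("pics/w8.png",w)
a=cv2.resize(s[185:285,270:370],(400,400),interpolation=cv2.INTER_CUBIC)
u,v=map(int,proj(W,[.62,-.157,.07])); print(u,v)
b=cv2.resize(w[max(0,v-120):v+120,max(0,u-140):u+140],(400,343))
o=np.zeros((400,800,3),np.uint8); o[:,:400]=a; o[:b.shape[0],400:]=b; cv2.imwrite("pics/f.png",o)
E
```

```text
tcp [ 0.4922 -0.1494  0.2127] rot [3.1415e+00 5.0000e-04 3.0735e+00] shift_tool_mm [-104.1   56.6  112.8] F [-0.3  0.1 -0.2] w 0.0555 t 16.55
[[ 6.72237828e-02  9.66159783e-01  2.49030596e-01  4.20006365e-01]
 [ 9.97737886e-01 -6.50281597e-02 -1.70425740e-02 -1.44520933e-01]
 [-2.71848237e-04  2.49612927e-01 -9.68345658e-01  3.78495485e-01]
 [ 0.00000000e+00  0.00000000e+00  0.00000000e+00  1.00000000e+00]]
279 331
```

View pics/f.png

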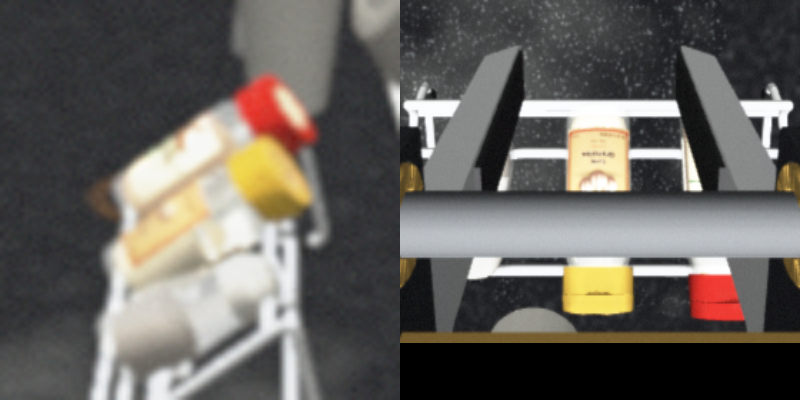

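The final view shows the jar lying in the middle groove, cap up and parallel to both neighbours. Its base is at the stop bar, at about (598,112) in the crop. The neighbours and tumbler look undisturbed, so I'm handing in.

```bash
python3 -c "
from bench import robot
print(robot.close_job())"
```

```text
the job is handed in; nothing more can be done
None
```

The spice jar lies in the middle groove of the rack, cap up the slope with its base against the stop bars. I held it until it was seated there, then let go; the other two jars and the tumbler look undisturbed, and the job is handed in.

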